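Hang a sieve basket on the drying tree

TASK

Turn the drying tree until its one empty branch points the same way as the orange tongue on its foot, towards the robot; then hang the sieve basket with the blue grip on that branch by its strap, as the green-gripped ones hang, and let go so that it hangs upright and still. Leave the tree facing that way, and leave the yellow-gripped basket where it stands.

Things in the scene. Friction and masses are not known exactly. Their poses are not given: they have to be found in the camera images.
- branch_seat (a point): Mid-length of the tree's empty branch, on its top face, 165 mm above the bench, 75 mm from the post axis; turns with the tree. x along the branch to the post, z up. Branch: flat bar 12 wide, 8 thick, reaching 122 mm from the axis, end turned up to 180 mm height. Three more branches at 90 degree steps carry green baskets, fixed, posed as if hung. Turns either way, no stop, stays put; a push of 1-2 N moves it.
- front_mark (a point): Middle of the orange tongue (30 wide, 8 thick) on the tree's fixed grey foot (190 mm round, 12 thick), at its top face. The post axis lies 125 mm away along this point's own +x; the tongue points along -x, roughly at the robot. Post 22 mm thick, cap top 200 mm above the bench.
- blue_grip (a point): Centre of the blue grip (16 x 16, 44 tall), 124 mm above the basket's foot. Cup 56 round, rim at 38 mm; a flat strap 14 wide, legs at y = +/-27.5 mm, crosses over at 98 to 102 mm, grip upright on top. The window under the strap, 52 wide and 60 high, looks along x: a branch goes in along x, then the strap's underside, 26 mm below this point, rests on its top face. z up. 0.12 kg, stands loose on the bench.
- yellow_grip (a point): Centre of the yellow grip of another loose sieve basket of the same shape and size, 124 mm above the bench. It stays where it stands.

How it is judged:
On the way, in this order (a step that is already met when the one before it is completed fails the run):
1. the empty branch points along the orange tongue (within 20 degrees) (y of branch_seat in the frame of front_mark between -0.03 and 0.03 m and x of branch_seat in the frame of front_mark below 0.1 m), for 0.2 s.
2. the blue-gripped basket hangs by its strap on that branch (x of blue_grip in the frame of branch_seat between -0.045 and 0.045 m and y of blue_grip in the frame of branch_seat between -0.022 and 0.022 m and z of blue_grip in the frame of branch_seat between 0.014 and 0.038 m and angle between blue_grip's own z axis and vertical below 0.2 rad), for 0.2 s.
At the end, for the whole second after the job is handed in: Empty branch within 30 mm sideways (20 degrees) of the tongue's line; the blue-gripped basket hangs on it, grip centre within 45 mm along, 22 mm across, and 14 to 38 mm above the branch mid-point, upright within 0.2 rad, at rest; the yellow one moved less than 40 mm (all of step 1 and all of step 2 and linear speed of blue_basket below 0.03 m/s and angular speed of blue_basket below 0.3 rad/s); the robot touches nothing.
It fails at once if the yellow-gripped basket is moved by more than 40 mm (distance of yellow_grip from where it was at the start of the episode above 0.04 m).
It also fails if it takes over 59 s, if anything falls off the work surface, if the arm or the gripper's body presses on something with over 40 N, if the wrist force passes 120 N, or if a joint passes its speed limit or range.

ROBOT

A 7-joint arm with a two-finger parallel gripper is mounted at the origin on the work surface. World frame = base frame: x ahead of the robot, y to its left, z up, the work surface at z = 0. Lengths are in m, angles in rad, forces in N, time in s.
With the tool pointing down it reaches from about 0.4 to 0.85 m from the base axis. Payload 10.4 kg.
Tool frame: the origin (TCP) lies on the mounting face of the last link; the fingertips stand r.tips_ahead ahead of it and the grasp point (between the pads) lies 164 mm ahead of it (r.tips_ahead is the distance from the TCP to the fingertips, in m); z points along the fingers, y is the line along which they close (so a half turn about z gives the same grasp; the last joint's range is limited). The gripper opens to 87 mm and grips with 3 to 60 N. Pads are 19 mm wide; open, the fingers measure 117 mm over their backs; the gripper's body (75 mm by 190 mm) begins 51 mm behind the grasp point.
Start: joints at [-1.136, 0.332, -0.065, 1.46, 0.022, 1.35, -0.088], TCP at [0.276, 0.561, 0.405] pointing down, gripper open.
Joint ranges: [-2.6, 2.6], [-0.5, 2.12], [-1.47, 1.34], [0.16, 2.42], [-1.27, 4.41], [0.06, 2.06], [-2.6, 2.6]. Speed limits (rad/s): [2.22, 2.22, 2.79, 2.79, 3.14, 3.14, 3.14].

INTERFACE

Orientations are given as a unit quaternion [x, y, z, w].
In Python, from bench import telemetry, imaging, job, r gives the robot as it stands.
- The arm moves only by the tool move_arm, never from a script. Its argument "steps" is a list of rows, each an object of numbers: "dx", "dy", "dz": the shift along the tool's x, y, z in cm; "spin": the turn about the tool's z in rad. In form: [{"dx": .., "dy": .., "dz": .., "spin": ..}, ...]. A call has 1 to 12 rows; each row shifts and turns the commanded pose from where the row before left it, along the tool's axes as they then stand; what a row does not reach is not made up. A row lasts 1/10 s, in which the tool goes at most 50 mm and 8.59 degrees, less where a joint would pass 70% of its speed; a pose out of reach is approached as far as the arm can. A call with a gripper value outside its range is refused whole. "claw" is the finger opening in cm, from 0 to 8.7, set as the call begins (left out, the last holds). The fingers move at their own pace and stop on an object; "squeeze" is the grip in N (left out, the last holds). Time passes only in rows, so rows that do not move let the fingers close. It gives the time, the measured TCP pose, the force, the opening and the grip force at its end, in the units of the state.
- telemetry.read_state(): the state, without advancing time (a new reading comes with each control period).
- imaging.camera(name): name is "scene" or "top"; returns a dict with "img" (420x560x3 uint8, red, green, blue), "camera_matrix" (3x3 intrinsics, pixels), "R" (3x3) and "t" (3): a world point X has camera coordinates R X + t. Camera axes: x right, y down, z forward; pixel columns grow to the right and rows downward; lengths in m; the calibration is good to about 2 mm. A picture is of the moment at which its call begins. There is no depth.
- job.close_job(): hands the job in; it is judged then, once.
The state is a dict: "time": time; "joint_positions": joint angles; "joint_vel": joint speeds; "joint_torque": joint torques, N m; "ee_pos": TCP position; "eef_rot": TCP orientation; "ft_force": force on the tool from outside, world axes, zero at the start; "torque": the same for the moment, N m; "width": finger opening in m; "grip_force": force on a finger pad.
Only numpy, scipy, OpenCV 4.12 (cv2) and the standard library are available. Lean on these libraries where they do the work, as an engineer would, in place of code of your own. Each camera call takes 0.05 s, during which the arm holds its last target. There are 200 camera calls.

## Working session

There is one attempt and no reset: what is moved stays moved. The work goes in short steps, Python scripts to look and compute and a tool call to move; the robot and the scene stay as the last step left them, time stands still between calls to the robot, and variables do not carry over. Pictures are saved under pics/ and viewed, at most 10 in all, crops included, and the job is handed in when it is done.

Besides the shell and the picture viewer there is one more tool, called after "Request:" by a JSON object that holds its "name" and its "arguments", one argument or row to a line. move_arm: Moves the arm, as the interface text tells. Its arguments: {"type":"object","properties":{"steps":{"type":"array","items":{"type":"object","properties":{"dx":{"type":"number"},"dy":{"type":"number"},"dz":{"type":"number"},"spin":{"type":"number"}}}},"claw":{"type":"number"},"squeeze":{"type":"number"}},"required":["steps"]}

```bash
mkdir -p pics; cat > h.py <<'E'
import numpy as np, cv2
from bench import telemetry, imaging, job, r
def snap(n,f):
    c=imaging.camera(n); cv2.imwrite('pics/'+f,c['img'][:,:,::-1]); return c
def ray(c,u,v,z):
    K,R,t=map(np.array,(c['camera_matrix'],c['R'],c['t']))
    d=R.T@np.linalg.inv(K)@[u,v,1]; o=-R.T@t
    return o+d*(z-o[2])/d[2]
def proj(c,X):
    K,R,t=map(np.array,(c['camera_matrix'],c['R'],c['t'])); p=K@(R@np.array(X)+t); return p[:2]/p[2]
E
python3 - <<'E'
from h import *
for n in('scene','top'):
    c=snap(n,n+'0.png'); print(n,-np.array(c['R']).T@c['t'],c['camera_matrix'][0][0])
    im=cv2.imread('pics/'+n+'0.png'); cv2.imwrite('pics/'+n+'0b.png',cv2.resize(im,(800,600)))
s=telemetry.read_state(); print(s['time'],s['ee_pos'],s['eef_rot'],s['width'],r.tips_ahead)
E
```

```text
scene [ 0.9793196  -0.20847374  0.68417052] 406.8094792490014
top [ 0.42270349 -0.08861642  0.97619763] 434.1424743912106
0.1 [0.27618471 0.5605503  0.40403148] [ 2.26905986e-01  9.73916458e-01 -6.27361828e-04 -1.10966638e-04] 0.08727492494369968 0.1822
```

View pics/scene0b.png

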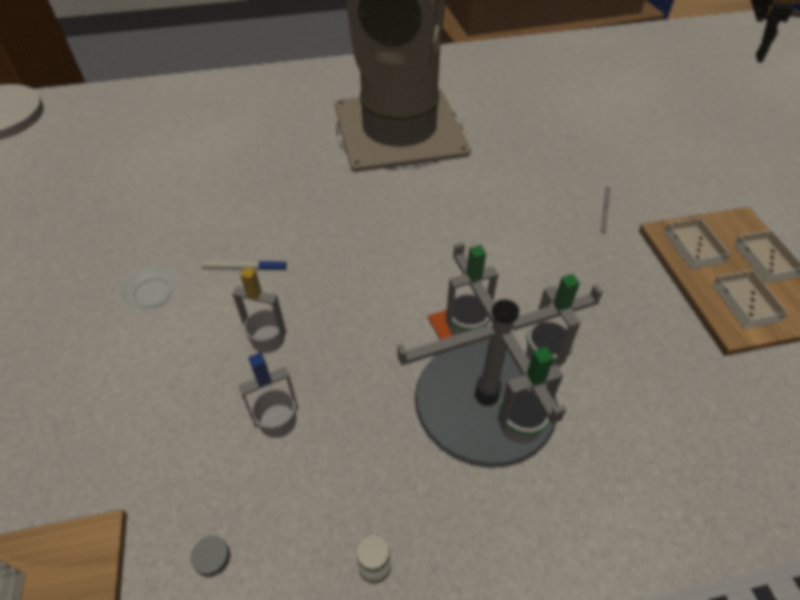

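View pics/top0b.png

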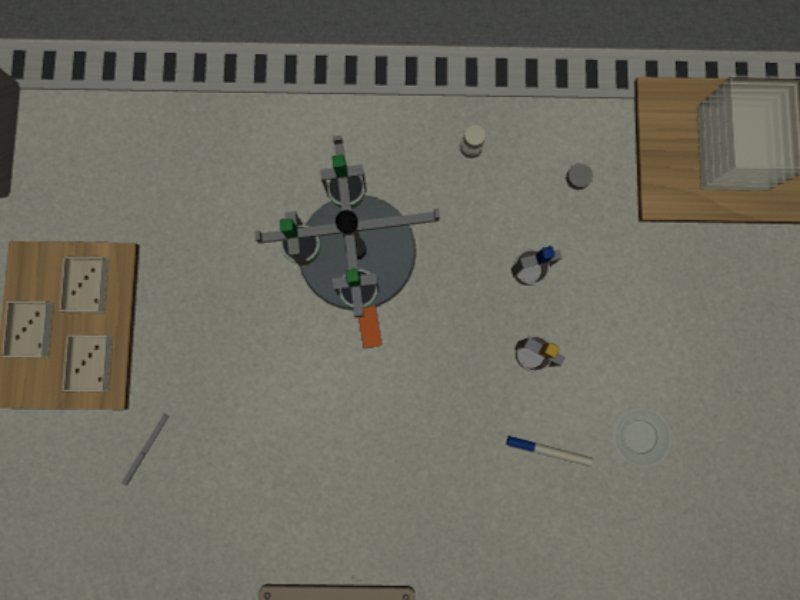

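The scene picture shows the empty branch to the left, with its end at (403,354), the blue grip at (260,369) and the yellow grip at (250,283). In the top picture the empty branch points right to (437,215), the cap is at (346,222), the tongue at (370,328), blue at (546,254) and yellow at (551,351). The tree has to turn about 90° clockwise seen from above.

```bash
python3 - <<'E'
from h import *
T=imaging.camera('top');S=imaging.camera('scene')
k=.7
f=lambda c,u,v,z:np.round(ray(c,u*k,v*k,z),4)
print('cap',f(T,346,221,.2),f(S,505,311,.2))
print('tip',f(T,437,214,.18),f(S,403,352,.18))
print('tongue end',f(T,371,347,.008), 'tongue mid',f(T,370,328,.008),f(S,440,325,.008))
print('foot',f(T,357,251,.012))
print('gr tips',f(T,337,139,.18),f(T,259,237,.18),f(T,359,311,.18))
def blob(c,lo,hi):
    h=cv2.cvtColor(c['img'],cv2.COLOR_RGB2HSV);m=cv2.inRange(h,lo,hi)
    n,l,s,ce=cv2.connectedComponentsWithStats(m)
    return [(s[i,4],ce[i].round(1),s[i,:4]) for i in range(1,n) if s[i,4]>25]
for nm,lo,hi in(('blue',(105,120,30),(128,255,255)),('yel',(15,140,60),(28,255,255)),('or',(3,170,80),(14,255,255))):
    for n,c in(('T',T),('S',S)):
        for b in blob(c,lo,hi): print(nm,n,b[0],b[1],b[2],ray(c,*b[1],.124 if nm!='or' else .008).round(4))
for n,c in(('T',T),('S',S)):
    a=c['img'][:,:,::-1]
    w=a[160:265,345:410] if n=='T' else a[180:310,155:220]
    w=cv2.resize(w,None,fx=4.4,fy=4.4,interpolation=cv2.INTER_CUBIC); cv2.imwrite('pics/crop'+n+'.png',cv2.convertScaleAbs(w,alpha=1.6)); 
a=cv2.imread('pics/cropT.png');b=cv2.imread('pics/cropS.png');H=max(a.shape[0],b.shape[0])
p=lambda i:cv2.copyMakeBorder(i,0,H-i.shape[0],0,0,0)
cv2.imwrite('pics/crop.png',np.hstack([p(a),p(b)]));print(a.shape)
E
```

```text
cap [ 0.6226 -0.0175  0.2   ] [ 0.6313 -0.0203  0.2   ]
tip [ 0.639  -0.1353  0.18  ] [ 0.6461 -0.134   0.18  ]
tongue end [ 0.4715 -0.0438  0.008 ] tongue mid [ 0.5012 -0.0417  0.008 ] [ 0.4979 -0.0461  0.008 ]
foot [ 0.6227 -0.0189  0.012 ]
gr tips [ 0.7399 -0.0009  0.18  ] [0.6046 0.0976 0.18  ] [ 0.509  -0.0354  0.18  ]
blue T 70 [382.7 177.2] [377 173  11  12] [ 0.6002 -0.2926  0.124 ]
blue T 114 [364.  310.1] [355 305  19  11] [ 0.3392 -0.2524  0.124 ]
blue S 63 [463.3   2.4] [456   0  13   9] [-0.1494  0.6079  0.124 ]
blue S 55 [190.1 185.2] [182 184  17   4] [ 0.4381 -0.2646  0.124 ]
blue S 61 [179.5 252.3] [175 248  10  10] [ 0.5849 -0.2925  0.124 ]
yel T 63 [385.9 244.8] [381 240  10  10] [ 0.4652 -0.2967  0.124 ]
yel S 159 [174.8 197. ] [169 188  12  20] [ 0.4617 -0.2941  0.124 ]
or T 313 [258.5 229.2] [251 214  16  29] [ 0.502  -0.0406  0.008 ]
or S 153 [308.  226.8] [301 219  14  18] [ 0.4961 -0.0456  0.008 ]
(462, 286, 3)
```

View pics/crop.png

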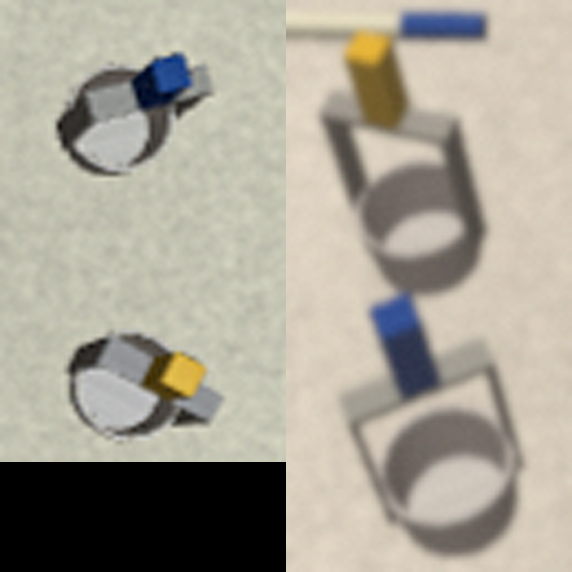

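The crops show blue's strap running from about (90,106) to (210,78) in the top crop, so its window already looks along the tongue line to within a few degrees. Estimates so far:
- **Post axis:** about (0.6235, -0.0185). The measured axis-to-tongue distance is 125 mm, as specified.
- **Tongue heading:** about -169.4°.
- **Empty branch:** about -82.5°, so it needs roughly an -87° turn.

I'll straddle the empty branch with the open fingers and carry it round.

Request:
{"name": "move_arm", "arguments": {
  "claw": 4,
  "steps": [
    {"dx": -2.5,"dy": -1.8,"dz": -0.5},
    {"dx": -2.5,"dy": -1.8,"dz": -0.5},
    {"dx": -2.5,"dy": -1.8,"dz": -0.5},
    {"dx": -2.5,"dy": -1.8,"dz": -0.5},
    {"dx": -2.5,"dy": -1.8,"dz": -0.5},
    {"dx": -2.5,"dy": -1.8,"dz": -0.5},
    {"dx": -2.5,"dy": -1.8,"dz": -0.5},
    {"dx": -2.5,"dy": -1.8,"dz": -0.5},
    {"dx": -2.5,"dy": -1.8},
    {"dx": -2.5,"dy": -1.8},
    {"dx": -2.5,"dy": -1.8},
    {"dx": -2.5,"dy": -1.8}
  ]
}}

```text
$.steps[0]: bad value
```

Request:
{"name": "move_arm", "arguments": {
  "steps": [
    {"dx": -2.6,"dy": -1.8},
    {"dx": -2.6,"dy": -1.8},
    {"dx": -2.6,"dy": -1.8},
    {"dx": -2.6,"dy": -1.8},
    {"dx": -2.6,"dy": -1.8},
    {"dx": -2.6,"dy": -1.8},
    {"dx": -2.6,"dy": -1.8},
    {"dx": -2.6,"dy": -1.8},
    {"dx": -2.6,"dy": -1.8},
    {"dx": -2.6,"dy": -1.8},
    {"dx": -2.6,"dy": -1.8},
    {"dx": -2.6,"dy": -1.8}
  ]
}}

```text
$.steps[0]: bad value
```

Request:
{"name": "move_arm", "arguments": {
  "steps": [
    {"spin": 0.123},
    {"spin": 0.123},
    {"spin": 0.123},
    {"spin": 0.123},
    {"spin": 0.123},
    {"spin": 0.123},
    {"spin": 0.123},
    {"spin": 0.122},
    {},
    {}
  ]
}}

```text
$.steps[0]: bad value
```

```bash
cat >> h.py <<'E'
from scipy.spatial.transform import Rotation as Ro
def pose():
    s=telemetry.read_state(); M=Ro.from_quat(s['eef_rot']).as_matrix()
    return np.array(s['ee_pos']),M,np.degrees(np.arctan2(M[1,1],M[0,1])),s
def delta(x,y,z,yaw):
    p,M,w,s=pose(); d=M.T@(np.array([x,y,z])-p)*100
    print('t',round(s['time'],2),'p',p.round(4),'tilt',M[:,2].round(3),'yaw',round(w,1),'F',np.round(s['ft_force'],1),'w',round(s['width'],4),'j7',round(s['joint_positions'][6],2))
    print('dx,dy,dz cm',d.round(2),'spin',np.radians((w-yaw+90)%180-90).round(3))
E
python3 - <<'E'
from h import *
delta(.6345,-.103,.336,7.5)
T=imaging.camera('top');S=imaging.camera('scene')
for n,c in(('T',T),('S',S)):
    g=(lambda u,v,z:ray(c,u/4.4+345-.4,v/4.4+160-.4,z)) if n=='T' else (lambda u,v,z:ray(c,(u-286)/4.4+155-.4,v/4.4+180-.4,z))
    for a in ([(90,106),(210,78)] if n=='T' else [(348,400),(490,352)]): print(n,g(*a,.102).round(4))
    a=(172,72) if n=='T' else (394,312); print('griptop',g(*a,.146).round(4))
E
```

```text
t 0.2 p [0.2762 0.5606 0.4043] tilt [-0.    -0.001 -1.   ] yaw 63.8 F [ 0.1 -0.4 -0.3] w 0.0871 j7 -0.09
dx,dy,dz cm [-61.47 -43.68   6.86] spin 0.982
T [ 0.5907 -0.2615  0.102 ]
T [ 0.6048 -0.3177  0.102 ]
griptop [ 0.5981 -0.2893  0.146 ]
S [ 0.6016 -0.3152  0.102 ]
S [ 0.5918 -0.2614  0.102 ]
griptop [ 0.5968 -0.2896  0.146 ]
```

Nothing moved: the rows apparently need all four keys. The strap measures 55–58 mm, which fits, and puts blue at (0.597, -0.289) with the strap yaw about -78°.

Request:
{"name": "move_arm", "arguments": {
  "claw": 4,
  "steps": [
    {"dx": -2.5,"dy": -1.8,"dz": -0.5,"spin": 0},
    {"dx": -2.5,"dy": -1.8,"dz": -0.5,"spin": 0},
    {"dx": -2.5,"dy": -1.8,"dz": -0.5,"spin": 0},
    {"dx": -2.5,"dy": -1.8,"dz": -0.5,"spin": 0},
    {"dx": -2.5,"dy": -1.8,"dz": -0.5,"spin": 0},
    {"dx": -2.5,"dy": -1.8,"dz": -0.5,"spin": 0},
    {"dx": -2.5,"dy": -1.8,"dz": -0.5,"spin": 0},
    {"dx": -2.5,"dy": -1.8,"dz": -0.5,"spin": 0},
    {"dx": -2.5,"dy": -1.8,"dz": 0,"spin": 0},
    {"dx": -2.5,"dy": -1.8,"dz": 0,"spin": 0},
    {"dx": -2.5,"dy": -1.8,"dz": 0,"spin": 0},
    {"dx": -2.5,"dy": -1.8,"dz": 0,"spin": 0}
  ]
}}

```text
time: 1.5
ee_pos: [0.4502, 0.2331, 0.4449]
eef_rot: [0.227, 0.974, 0.0, 0.0]
ft_force: [0.6, 0.1, -0.1]
width: 0.0399
grip_force: 0.0
```

Request:
{"name": "move_arm", "arguments": {
  "steps": [
    {"dx": -2.6,"dy": -1.8,"dz": 0,"spin": 0},
    {"dx": -2.6,"dy": -1.8,"dz": 0,"spin": 0},
    {"dx": -2.6,"dy": -1.8,"dz": 0,"spin": 0},
    {"dx": -2.6,"dy": -1.8,"dz": 0,"spin": 0},
    {"dx": -2.6,"dy": -1.8,"dz": 0,"spin": 0},
    {"dx": -2.6,"dy": -1.8,"dz": 0,"spin": 0},
    {"dx": -2.6,"dy": -1.8,"dz": 0,"spin": 0},
    {"dx": -2.6,"dy": -1.8,"dz": 0,"spin": 0},
    {"dx": -2.6,"dy": -1.8,"dz": 0,"spin": 0},
    {"dx": -2.6,"dy": -1.8,"dz": 0,"spin": 0},
    {"dx": -2.6,"dy": -1.8,"dz": 0,"spin": 0},
    {"dx": -2.6,"dy": -1.8,"dz": 0,"spin": 0}
  ]
}}

```text
time: 2.7
ee_pos: [0.6348, -0.0984, 0.4447]
eef_rot: [0.227, 0.974, 0.0, -0.0]
ft_force: [0.4, 0.1, 0.3]
width: 0.0397
grip_force: 0.0
```

Request:
{"name": "move_arm", "arguments": {
  "steps": [
    {"dx": 0,"dy": 0,"dz": 0,"spin": 0.123},
    {"dx": 0,"dy": 0,"dz": 0,"spin": 0.123},
    {"dx": 0,"dy": 0,"dz": 0,"spin": 0.123},
    {"dx": 0,"dy": 0,"dz": 0,"spin": 0.123},
    {"dx": 0,"dy": 0,"dz": 0,"spin": 0.123},
    {"dx": 0,"dy": 0,"dz": 0,"spin": 0.123},
    {"dx": 0,"dy": 0,"dz": 0,"spin": 0.123},
    {"dx": 0,"dy": 0,"dz": 0,"spin": 0.122},
    {"dx": 0,"dy": 0,"dz": 0,"spin": 0}
  ]
}}

```text
time: 3.6
ee_pos: [0.6343, -0.0971, 0.4446]
eef_rot: [0.66, 0.751, -0.0, -0.0]
ft_force: [-0.6, -0.4, 1.0]
width: 0.0402
grip_force: 0.0
```

```bash
python3 - <<'E'
from h import *
delta(.6345,-.103,.336,7.5)
E
```

```text
t 3.6 p [ 0.6343 -0.0971  0.4446] tilt [-0. -0. -1.] yaw 7.4 F [-0.6 -0.4  1. ] w 0.0402 j7 0.37
dx,dy,dz cm [-0.58 -0.05 10.86] spin -0.003
```

Request:
{"name": "move_arm", "arguments": {
  "steps": [
    {"dx": 0,"dy": 0,"dz": 2,"spin": 0},
    {"dx": 0,"dy": 0,"dz": 2,"spin": 0},
    {"dx": 0,"dy": 0,"dz": 2,"spin": 0},
    {"dx": 0,"dy": 0,"dz": 1.8,"spin": 0},
    {"dx": 0,"dy": 0,"dz": 1,"spin": 0},
    {"dx": 0,"dy": 0,"dz": 1,"spin": 0},
    {"dx": 0,"dy": 0,"dz": 1,"spin": 0},
    {"dx": 0,"dy": 0,"dz": 0,"spin": 0}
  ]
}}

```text
time: 4.4
ee_pos: [0.6341, -0.0972, 0.3356]
eef_rot: [0.659, 0.752, -0.0, -0.001]
ft_force: [0.6, 0.9, -0.1]
width: 0.0399
grip_force: 0.0
```

Request:
{"name": "move_arm", "arguments": {
  "steps": [
    {"dx": 0.06,"dy": -0.98,"dz": 0,"spin": 0.125},
    {"dx": 0.06,"dy": -0.98,"dz": 0,"spin": 0.125},
    {"dx": 0.06,"dy": -0.98,"dz": 0,"spin": 0.125},
    {"dx": 0,"dy": 0,"dz": 0,"spin": 0}
  ]
}}

```text
time: 4.8
ee_pos: [0.6046, -0.0956, 0.3375]
eef_rot: [0.789, 0.615, 0.0, 0.0]
ft_force: [1.2, 0.1, 0.4]
width: 0.0399
grip_force: 0.0
```

```bash
python3 - <<'E'
from h import *
a=np.radians(-82.5-21.5); delta(.6235+.079*np.cos(a),-.0185+.079*np.sin(a),.336,7.5-21.5)
c=snap('top','t1.png'); c=c['img'][80:260,160:330,::-1]; cv2.imwrite('pics/t1c.png',cv2.resize(cv2.convertScaleAbs(c,alpha=1.5),None,fx=3,fy=3))
E
```

```text
t 4.8 p [ 0.6046 -0.0956  0.3375] tilt [ 0.001  0.001 -1.   ] yaw -14.1 F [1.2 0.1 0.4] w 0.0399 j7 0.04
dx,dy,dz cm [ 0.04 -0.03  0.15] spin -0.002
```

View pics/t1c.png

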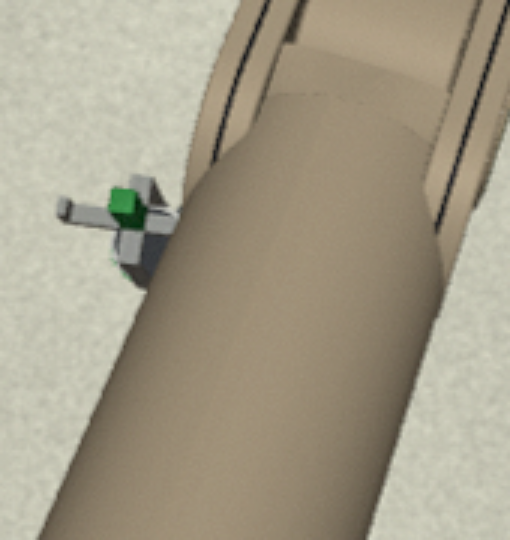

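The picture shows the left green branch has turned clockwise; its end is now at crop (65,209). The arc works, so I'll carry on.

Request:
{"name": "move_arm", "arguments": {
  "steps": [
    {"dx": 0.06,"dy": -0.98,"dz": 0,"spin": 0.125},
    {"dx": 0.06,"dy": -0.98,"dz": 0,"spin": 0.125},
    {"dx": 0.06,"dy": -0.98,"dz": 0,"spin": 0.125},
    {"dx": 0.06,"dy": -0.98,"dz": 0,"spin": 0.125},
    {"dx": 0.06,"dy": -0.98,"dz": 0,"spin": 0.125},
    {"dx": 0.06,"dy": -0.98,"dz": 0,"spin": 0.125},
    {"dx": 0.06,"dy": -0.98,"dz": 0,"spin": 0.125},
    {"dx": 0.06,"dy": -0.98,"dz": 0,"spin": 0.125},
    {"dx": 0.06,"dy": -0.98,"dz": 0,"spin": 0.125},
    {"dx": 0.06,"dy": -0.98,"dz": 0,"spin": 0.125},
    {"dx": 0,"dy": -0.5,"dz": 0,"spin": 0.06},
    {"dx": 0,"dy": 0,"dz": 0,"spin": 0}
  ]
}}

```text
time: 6.05
ee_pos: [0.5457, -0.0197, 0.3371]
eef_rot: [1.0, 0.01, 0.0, 0.0]
ft_force: [-0.0, 0.5, -0.8]
width: 0.0402
grip_force: 0.0
```

```bash
python3 - <<'E'
from h import *
a=np.radians(-82.5)-1.694; delta(.6235+.079*np.cos(a),-.0185+.079*np.sin(a),.336,7.5-97)
c=snap('scene','s2.png')['img'][100:350,220:470,::-1]; cv2.imwrite('pics/s2c.png',cv2.resize(cv2.convertScaleAbs(c,alpha=1.5),None,fx=2.4,fy=2.4))
E
```

```text
t 6.05 p [ 0.5457 -0.0197  0.3371] tilt [ 0.001 -0.    -1.   ] yaw -88.9 F [-0.   0.5 -0.8] w 0.0402 j7 -1.37
dx,dy,dz cm [-0.12 -0.06  0.11] spin 0.011
```

View pics/s2c.png

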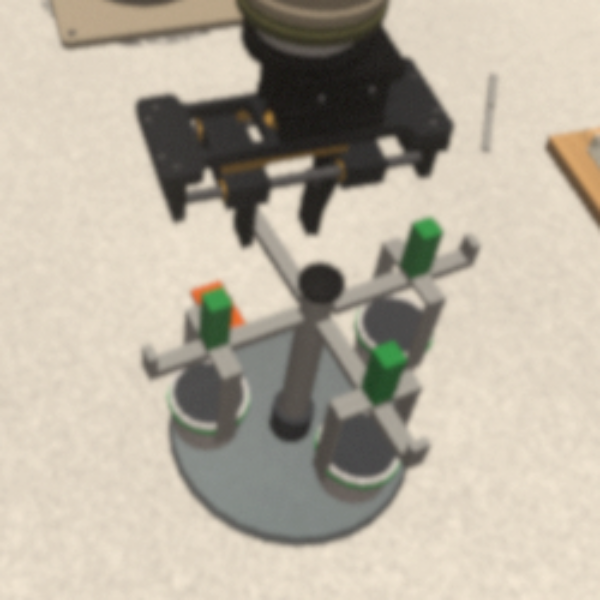

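The empty branch now lies between the fingers, and the green branch ends are at crop (152,352), (470,245) and (415,452). Next I measure the tree's angle from these.

```bash
python3 - <<'E'
from h import *
c=imaging.camera('scene')
P=[ray(c,u/2.4+220,v/2.4+100,.18) for u,v in((151,352),(470,242),(418,450))]
print(np.round(P,4)); d=P[1]-P[0]; print('cross bar yaw',np.degrees(np.arctan2(d[1],d[0])))
m=(P[0]+P[1])/2; d=m-P[2]; print(m,'empty dir',np.degrees(np.arctan2(d[1],d[0])))
E
```

```text
[[ 0.6469 -0.1329  0.18  ]
 [ 0.6052  0.0979  0.18  ]
 [ 0.7456  0.0027  0.18  ]]
cross bar yaw 100.2393066847001
[ 0.62602437 -0.01754058  0.18      ] empty dir -170.41524458266093
```

The tree reads -169.8° against the tongue's -169.4°, so it's aligned. I'll back off, lift and go over to blue.

Request:
{"name": "move_arm", "arguments": {
  "steps": [
    {"dx": 0,"dy": 0.7,"dz": 0,"spin": 0},
    {"dx": 0,"dy": 0,"dz": -1,"spin": 0},
    {"dx": 0,"dy": 0,"dz": -2,"spin": 0},
    {"dx": 0,"dy": 0,"dz": -3,"spin": 0},
    {"dx": 0,"dy": 0,"dz": -3,"spin": 0},
    {"dx": 0,"dy": 0,"dz": -3,"spin": 0},
    {"dx": 0.5,"dy": 2.6,"dz": 0,"spin": 0},
    {"dx": 0.5,"dy": 2.6,"dz": 0,"spin": 0},
    {"dx": 0.5,"dy": 2.6,"dz": 0,"spin": 0},
    {"dx": 0.5,"dy": 2.6,"dz": 0,"spin": 0},
    {"dx": 0.5,"dy": 2.6,"dz": 0,"spin": 0}
  ]
}}

```text
time: 7.25
ee_pos: [0.5724, -0.1586, 0.4576]
eef_rot: [1.0, 0.008, 0.0, -0.0]
ft_force: [0.4, 0.6, 0.6]
width: 0.0402
grip_force: 0.0
```

Request:
{"name": "move_arm", "arguments": {
  "claw": 5,
  "steps": [
    {"dx": 0.5,"dy": 2.6,"dz": 0,"spin": 0},
    {"dx": 0.5,"dy": 2.6,"dz": 0,"spin": 0},
    {"dx": 0.5,"dy": 2.6,"dz": 0,"spin": 0},
    {"dx": 0.5,"dy": 2.6,"dz": 0,"spin": 0},
    {"dx": 0.1,"dy": 2.7,"dz": 0,"spin": 0},
    {"dx": 0,"dy": 0,"dz": 0,"spin": -0.1},
    {"dx": 0,"dy": 0,"dz": 0,"spin": -0.09},
    {"dx": 0,"dy": 0,"dz": 0,"spin": 0},
    {"dx": 0,"dy": 0,"dz": 0,"spin": 0}
  ]
}}

```text
time: 8.15
ee_pos: [0.5953, -0.2879, 0.4573]
eef_rot: [0.995, 0.102, 0.0, 0.0]
ft_force: [0.3, 0.3, -0.0]
width: 0.0499
grip_force: 0.0
```

```bash
python3 - <<'E'
from h import *
delta(.597,-.289,.292,-78)
E
```

```text
t 8.15 p [ 0.5953 -0.2879  0.4573] tilt [ 0.  0. -1.] yaw -78.3 F [ 0.3  0.3 -0. ] w 0.0499 j7 -0.71
dx,dy,dz cm [ 0.14  0.14 16.53] spin -0.006
```

Request:
{"name": "move_arm", "arguments": {
  "steps": [
    {"dx": 0.1,"dy": 0.1,"dz": 2.5,"spin": 0},
    {"dx": 0,"dy": 0,"dz": 2.5,"spin": 0},
    {"dx": 0,"dy": 0,"dz": 2.5,"spin": 0},
    {"dx": 0,"dy": 0,"dz": 2.5,"spin": 0},
    {"dx": 0,"dy": 0,"dz": 2,"spin": 0},
    {"dx": 0,"dy": 0,"dz": 1.5,"spin": 0},
    {"dx": 0,"dy": 0,"dz": 1.5,"spin": 0},
    {"dx": 0,"dy": 0,"dz": 1.5,"spin": 0},
    {"dx": 0,"dy": 0,"dz": 0,"spin": 0}
  ]
}}

```text
time: 9.05
ee_pos: [0.5964, -0.2881, 0.2897]
eef_rot: [0.995, 0.103, -0.001, -0.001]
ft_force: [0.4, -0.3, 0.5]
width: 0.0501
grip_force: 0.0
```

Request:
{"name": "move_arm", "arguments": {
  "claw": 0.5,
  "squeeze": 20,
  "steps": [
    {"dx": 0,"dy": 0,"dz": 0,"spin": 0},
    {"dx": 0,"dy": 0,"dz": 0,"spin": 0},
    {"dx": 0,"dy": 0,"dz": 0,"spin": 0},
    {"dx": 0,"dy": 0,"dz": 0,"spin": 0},
    {"dx": 0,"dy": 0,"dz": 0,"spin": 0},
    {"dx": 0,"dy": 0,"dz": 0,"spin": 0},
    {"dx": 0,"dy": 0,"dz": 0,"spin": 0},
    {"dx": 0,"dy": 0,"dz": 0,"spin": 0}
  ]
}}

```text
time: 9.85
ee_pos: [0.5966, -0.2886, 0.2919]
eef_rot: [0.995, 0.103, 0.0, 0.0]
ft_force: [-0.6, -0.1, 2.0]
width: 0.016
grip_force: 19.6
```

Grip confirmed: the opening is 16.0 mm at 19.6 N. I'll lift and carry the basket round to a point in front of the branch end.

Request:
{"name": "move_arm", "arguments": {
  "steps": [
    {"dx": 0,"dy": 0,"dz": -0.5,"spin": 0},
    {"dx": 0,"dy": 0,"dz": -1.5,"spin": 0},
    {"dx": 0,"dy": 0,"dz": -2,"spin": 0},
    {"dx": 0,"dy": 0,"dz": -2,"spin": 0},
    {"dx": 0,"dy": 0,"dz": -2,"spin": 0},
    {"dx": 0,"dy": 0,"dz": -1.5,"spin": 0},
    {"dx": 0,"dy": 0,"dz": -0.5,"spin": 0.025},
    {"dx": 0,"dy": 0,"dz": 0,"spin": 0}
  ]
}}

```text
time: 10.65
ee_pos: [0.5967, -0.2886, 0.3923]
eef_rot: [0.996, 0.09, 0.0, 0.0]
ft_force: [0.7, -0.3, -0.5]
width: 0.0162
grip_force: 19.6
```

```bash
python3 - <<'E'
from h import *
delta(.458,-.0487,.392,-79.7)
E
```

```text
t 10.65 p [ 0.5967 -0.2886  0.3923] tilt [ 0.001 -0.    -1.   ] yaw -79.7 F [ 0.7 -0.3 -0.5] w 0.0162 j7 -0.71
dx,dy,dz cm [-9.370e+00 -2.608e+01  2.000e-02] spin -0.0
```

Request:
{"name": "move_arm", "arguments": {
  "steps": [
    {"dx": -0.5,"dy": -1.3,"dz": 0,"spin": 0},
    {"dx": -0.9,"dy": -2.5,"dz": 0,"spin": 0},
    {"dx": -0.9,"dy": -2.5,"dz": 0,"spin": 0},
    {"dx": -0.9,"dy": -2.5,"dz": 0,"spin": 0},
    {"dx": -0.9,"dy": -2.5,"dz": 0,"spin": 0},
    {"dx": -0.9,"dy": -2.5,"dz": 0,"spin": 0},
    {"dx": -0.9,"dy": -2.5,"dz": 0,"spin": 0},
    {"dx": -0.9,"dy": -2.5,"dz": 0,"spin": 0},
    {"dx": -0.9,"dy": -2.5,"dz": 0,"spin": 0},
    {"dx": -0.9,"dy": -2.4,"dz": 0,"spin": 0},
    {"dx": -0.8,"dy": -2.4,"dz": 0,"spin": 0},
    {"dx": 0,"dy": 0,"dz": 0,"spin": 0}
  ]
}}

```text
time: 11.85
ee_pos: [0.4559, -0.0458, 0.3909]
eef_rot: [0.996, 0.093, -0.001, -0.001]
ft_force: [-0.2, 0.7, -1.1]
width: 0.0158
grip_force: 20.0
```

Request:
{"name": "move_arm", "arguments": {
  "steps": [
    {"dx": 0,"dy": 0,"dz": 0,"spin": 0},
    {"dx": 0,"dy": 0,"dz": 0,"spin": 0}
  ]
}}

```text
time: 12.05
ee_pos: [0.4573, -0.0493, 0.3915]
eef_rot: [0.996, 0.09, -0.0, 0.0]
ft_force: [0.4, -0.4, -1.3]
width: 0.016
grip_force: 20.0
```

```bash
python3 - <<'E'
from h import *
delta(.625-.9838*.075,-.018-.179*.075,.365,-79.7)
c=snap('scene','s3.png')['img'][60:310,180:460,::-1]; cv2.imwrite('pics/s3c.png',cv2.resize(cv2.convertScaleAbs(c,alpha=1.5),None,fx=2.4,fy=2.4))
E
```

```text
t 12.05 p [ 0.4573 -0.0493  0.3915] tilt [-0. -0. -1.] yaw -79.7 F [ 0.4 -0.4 -1.3] w 0.016 j7 -1.45
dx,dy,dz cm [ 9.56 -0.08  2.64] spin 0.0
```

View pics/s3c.png

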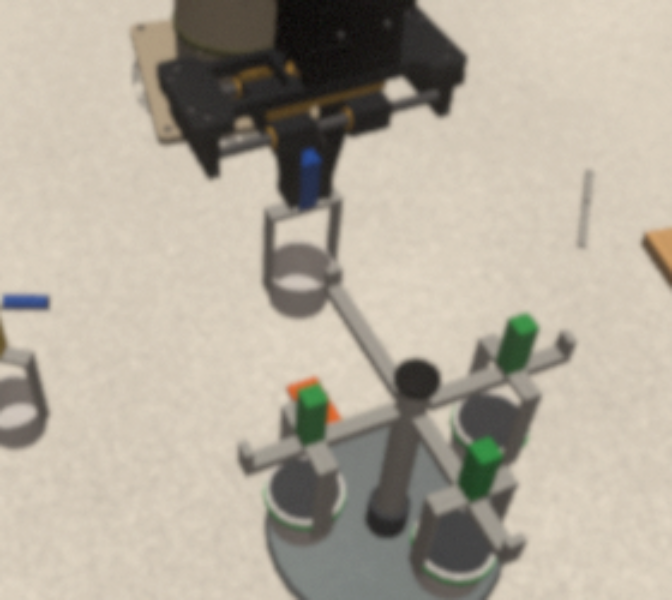

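The basket hangs upright in the grip, with its strap at crop (303,207). The branch end is at crop (335,270) and its root at (410,400). I'll check that the branch end is where the model says.

```bash
python3 - <<'E'
from h import *
c=imaging.camera('scene')
print('tip',ray(c,335/2.4+180,270/2.4+60,.178).round(4),'model',.625-.9838*.118,-.018-.179*.118)
for u,v in((245,453),(567,341),(515,543)): print(ray(c,u/2.4+180,v/2.4+60,.178).round(4))
for X in((.4573,-.0493,.146+.0995),(.4573,-.0493,.202)): print((proj(c,X)-[180,60])*2.4)
E
```

```text
tip [ 0.5079 -0.037   0.178 ] model 0.5089116 -0.039122
[ 0.6489 -0.1347  0.178 ]
[0.6063 0.0986 0.178 ]
[0.743  0.0048 0.178 ]
[305.56822017 154.49804497]
[302.59182669 201.47216567]
```

The branch end is within 2 mm of the model. Now I slide in along the branch and then lower.

Request:
{"name": "move_arm", "arguments": {
  "steps": [
    {"dx": 0.6,"dy": 0,"dz": 0,"spin": 0},
    {"dx": 1,"dy": 0,"dz": 0,"spin": 0},
    {"dx": 1,"dy": 0,"dz": 0,"spin": 0},
    {"dx": 1,"dy": 0,"dz": 0,"spin": 0},
    {"dx": 1,"dy": 0,"dz": 0,"spin": 0},
    {"dx": 1,"dy": 0,"dz": 0,"spin": 0},
    {"dx": 1,"dy": 0,"dz": 0,"spin": 0},
    {"dx": 1,"dy": 0,"dz": 0,"spin": 0},
    {"dx": 1,"dy": 0,"dz": 0,"spin": 0},
    {"dx": 0.7,"dy": 0,"dz": 0,"spin": 0},
    {"dx": 0.3,"dy": 0,"dz": 0,"spin": 0},
    {"dx": 0,"dy": 0,"dz": 0,"spin": 0}
  ]
}}

```text
time: 13.35
ee_pos: [0.552, -0.0314, 0.3915]
eef_rot: [0.996, 0.09, -0.0, 0.0]
ft_force: [-0.7, -0.0, -0.9]
width: 0.0159
grip_force: 20.0
```

Request:
{"name": "move_arm", "arguments": {
  "steps": [
    {"dx": 0,"dy": 0,"dz": 0,"spin": 0},
    {"dx": 0,"dy": 0,"dz": 0.6,"spin": 0},
    {"dx": 0,"dy": 0,"dz": 0.6,"spin": 0},
    {"dx": 0,"dy": 0,"dz": 0.6,"spin": 0},
    {"dx": 0,"dy": 0,"dz": 0.5,"spin": 0},
    {"dx": 0,"dy": 0,"dz": 0.3,"spin": 0},
    {"dx": 0,"dy": 0,"dz": 0.3,"spin": 0},
    {"dx": 0,"dy": 0,"dz": 0.2,"spin": 0},
    {"dx": 0,"dy": 0,"dz": 0,"spin": 0},
    {"dx": 0,"dy": 0,"dz": 0,"spin": 0}
  ]
}}

```text
time: 14.35
ee_pos: [0.5517, -0.0315, 0.3608]
eef_rot: [0.996, 0.09, 0.0, -0.0]
ft_force: [-0.4, -0.3, -0.4]
width: 0.0159
grip_force: 20.0
```

```bash
python3 - <<'E'
from h import *
delta(.625-.9838*.075,-.018-.179*.075,.359,-79.7)
c=snap('scene','s4.png')['img'][60:310,180:460,::-1]; cv2.imwrite('pics/s4c.png',cv2.resize(cv2.convertScaleAbs(c,alpha=1.5),None,fx=2.4,fy=2.4))
E
```

```text
t 14.35 p [ 0.5517 -0.0315  0.3608] tilt [ 0.  0. -1.] yaw -79.6 F [-0.4 -0.3 -0.4] w 0.0159 j7 -1.21
dx,dy,dz cm [-0.05 -0.01  0.18] spin 0.001
```

View pics/s4c.png

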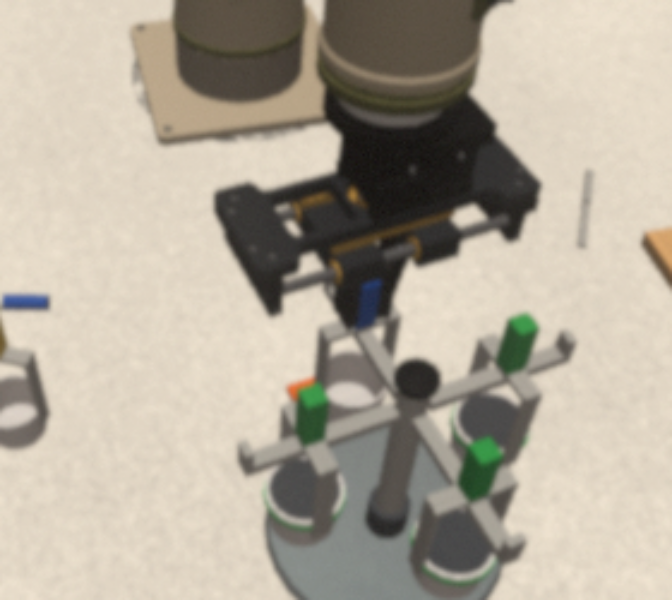

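The strap lies over the branch at crop (360,325), inside the branch end, and the tree has not turned. I'll lower the last 2 mm and let go.

Request:
{"name": "move_arm", "arguments": {
  "steps": [
    {"dx": 0,"dy": 0,"dz": 0.1,"spin": 0},
    {"dx": 0,"dy": 0,"dz": 0.1,"spin": 0},
    {"dx": 0,"dy": 0,"dz": 0,"spin": 0},
    {"dx": 0,"dy": 0,"dz": 0,"spin": 0},
    {"dx": 0,"dy": 0,"dz": 0,"spin": 0}
  ]
}}

```text
time: 14.9
ee_pos: [0.5517, -0.0314, 0.3588]
eef_rot: [0.996, 0.09, 0.0, -0.0]
ft_force: [-0.7, 0.1, -0.5]
width: 0.0162
grip_force: 20.0
```

Request:
{"name": "move_arm", "arguments": {
  "claw": 4.4,
  "steps": [
    {"dx": 0,"dy": 0,"dz": 0,"spin": 0},
    {"dx": 0,"dy": 0,"dz": 0,"spin": 0},
    {"dx": 0,"dy": 0,"dz": 0,"spin": 0},
    {"dx": 0,"dy": 0,"dz": 0,"spin": 0},
    {"dx": 0,"dy": 0,"dz": 0,"spin": 0},
    {"dx": 0,"dy": 0,"dz": 0,"spin": 0},
    {"dx": 0,"dy": 0,"dz": 0,"spin": 0},
    {"dx": 0,"dy": 0,"dz": 0,"spin": 0}
  ]
}}

```text
time: 15.7
ee_pos: [0.5517, -0.0314, 0.3587]
eef_rot: [0.996, 0.09, 0.0, -0.0]
ft_force: [-0.2, 0.2, 0.2]
width: 0.044
grip_force: 0.0
```

Request:
{"name": "move_arm", "arguments": {
  "steps": [
    {"dx": 0,"dy": 0,"dz": -0.5,"spin": 0},
    {"dx": 0,"dy": 0,"dz": -1,"spin": 0},
    {"dx": 0,"dy": 0,"dz": -1,"spin": 0},
    {"dx": 0,"dy": 0,"dz": -2,"spin": 0},
    {"dx": 0,"dy": 0,"dz": -2,"spin": 0},
    {"dx": 0,"dy": 0,"dz": -2,"spin": 0},
    {"dx": 0,"dy": 0,"dz": -2,"spin": 0},
    {"dx": 0,"dy": 0,"dz": 0,"spin": 0},
    {"dx": 0,"dy": 0,"dz": 0,"spin": 0},
    {"dx": 0,"dy": 0,"dz": 0,"spin": 0},
    {"dx": 0,"dy": 0,"dz": 0,"spin": 0},
    {"dx": 0,"dy": 0,"dz": 0,"spin": 0}
  ]
}}

```text
time: 16.9
ee_pos: [0.5516, -0.0314, 0.4633]
eef_rot: [0.996, 0.09, -0.0, 0.0]
ft_force: [-0.3, 0.0, -0.3]
width: 0.0439
grip_force: 0.0
```

```bash
python3 - <<'E'
from h import *
delta(.5512,-.0314,.359,-79.7)
c=snap('scene','s5.png')['img']
for i in range(4): d=imaging.camera('scene')['img']
print('motion',np.abs(c.astype(int)-d)[170:260,290:360].max())
c=c[60:310,180:460,::-1]; cv2.imwrite('pics/s5c.png',cv2.resize(cv2.convertScaleAbs(c,alpha=1.5),None,fx=2.4,fy=2.4))
E
```

```text
t 16.9 p [ 0.5516 -0.0314  0.4633] tilt [-0.001 -0.    -1.   ] yaw -79.6 F [-0.3  0.  -0.3] w 0.0439 j7 -1.27
dx,dy,dz cm [-0.03 -0.   10.43] spin 0.001
motion 5
```

View pics/s5c.png

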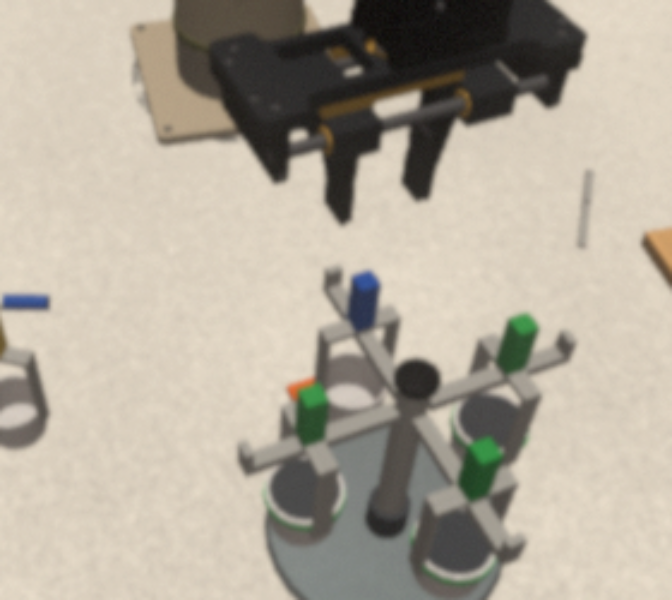

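The picture shows the blue basket hanging upright on the empty branch (grip at crop (365,300)), like the green ones. It is still, and the gripper is clear of it. I'm handing the job in.

```bash
python3 - <<'E'
from h import *
print(job.close_job())
E
```

```text
the job is handed in; nothing more can be done
None
```

I turned the tree until its empty branch lined up with the orange tongue (measured within about 1°), and the blue-gripped basket hangs there upright, still and released; the yellow basket was never touched, and the job is handed in, though no verdict came back.

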